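# Bring the wheel's valve round for the inflator

### The arm

A 6-joint arm with a two-finger parallel gripper is mounted at the origin on the work surface. World frame = base frame: x ahead of the robot, y to its left, z up, the work surface at z = 0. Lengths are in m, angles in degrees, forces in N, time in s.
With the tool pointing down it reaches from about 0.35 to 0.975 m from the base axis. Payload 7.1 kg.
Tool frame: the origin (TCP) lies between the finger pads; the fingertips stand 22 mm ahead of it and the grasp point (between the pads) lies 3 mm ahead of it (env.finger_overhang is the distance from the TCP to the fingertips, in m); z points along the fingers, x is the direction in which the jaws open and shut, and the axes are right-handed (so a half turn about z gives the same grasp; the last joint's range is limited). The gripper opens to 88 mm and grips with 3 to 60 N. Pads are 20 mm wide; open, the fingers measure 115 mm over their backs; the gripper's body (75 mm by 178 mm) begins 61 mm behind the grasp point.
Start: joints at [65.776, 24.242, 93.386, -0, 62.372, -1.089], TCP at [0.246, 0.575, 0.245] pointing down, gripper open.
Joint ranges: [-172.04, 172.04], [-51.8, 120.97], [4.93, 147.93], [-75.15, 255.16], [6.16, 154.13], [-145.62, 145.62]. Speed limits (degrees/s): [136.94, 136.94, 172.46, 180, 180, 180].

### API

Orientations are given as [roll, pitch, yaw] about the fixed x, y, z axes, in that order (R = Rz(yaw) Ry(pitch) Rx(roll)).
In Python, from rig import readout, imaging, workorder, finder, env gives the robot as it stands.
- The arm moves only by the tool play_rows, never from a script. Its argument "steps" is a list of rows, each a list of 3 entries, a list of its own where there are three numbers: the shift along the world's x, y, z in mm, then the turn, a rotation vector about the world's x, y, z in degrees, then the finger opening in mm, from 0 to 87.8. A call has 1 to 12 rows; each row shifts and turns the pose as measured when the row begins; what a row does not reach is not made up. A row lasts 1/10 s, in which the tool goes at most 50 mm and 8.59 degrees, less where a joint would pass 70% of its speed; a pose out of reach is approached as far as the arm can. A call with a gripper value outside its range is refused whole. The fingers move at their own pace and stop on an object; "squeeze" is the grip in N (left out, the last holds). Time passes only in rows, so rows that do not move let the fingers close. It gives the time, the measured TCP pose, the force and the opening at its end, in the units of the state.
- readout.get_obs(): the state, without advancing time (a new reading comes with each control period).
- imaging.grab_frame(name): name is "side" or "top"; returns the picture (480x640x3 uint8, red, green, blue); there is no depth.
- imaging.calibration(name): a dict with "fx", "fy", "cx", "cy" (pixels), "rvec" (rotation vector, rad) and "tvec" (3), from world to camera coordinates, as OpenCV has them. Camera axes: x right, y down, z forward; pixel columns grow to the right and rows downward; lengths in m; the calibration is good to about 2 mm. A picture is of the moment at which its call begins. calibration takes no time and is no camera call.
- workorder.sign_off(): hands the job in, once; it reports no verdict.
Trained networks look in the newest picture that a camera, given by its name, has taken for a name from the list of things; names that differ only in an ending like _2 or _b are one class to them, and where a whole thing is asked for, a point or a joint stands for the part that bears it (a point fixed in the world has none). Each returns a list of dicts, best first, with "p" (0 to 1); they miss things now and then, are a little off and sometimes report something else, mostly with a low value. They report only what shows in the picture. A call takes as long as a camera call.
- finder.regions_of(camera, name): "region" (480x640 bool, what is visible of it).
- finder.place_of(camera, name): "at" ([x, y, z] in m, in the coordinates of the camera as it stood for that picture, good to about 4 mm: a listed point, or the origin of a listed thing).
The state is a dict: "time": time; "q": joint angles; "joint_velocities": joint speeds; "effort": joint torques, N m; "position": TCP position; "tcp_rot": TCP orientation; "wrist_force": force on the tool from outside, world axes, zero at the start; "moment": the same for the moment, N m; "width": opening from 0.0 (shut) to 1.0 (fully open).
Only numpy, scipy, OpenCV 4.12 (cv2) and the standard library are available. Lean on these libraries where they do the work, as an engineer would, in place of code of your own. Each camera call takes 0.05 s, during which the arm holds its last target. There are 200 camera calls.

### The job

The handcart wheel on the bench stand is about to be inflated: turn it until its valve is at the very bottom of the rim with the stem pointing straight up at the axle, and leave it at rest there. Turn it by pushing on its spokes, one after another, with the fingertips: push a spoke part of the way round, take the fingers right off the wheel, then push on with the next that comes to hand; do not take a spoke between the fingers. The tyre has only just been put on and is still loose, so keep off the tyre and the valve stem, and leave the things lying around where they are.

Things in the scene. Friction and masses are not known exactly. Their poses are not given: they have to be found in the camera images.
- wheel: Light-metal five-spoke handcart wheel, upright, turning on a level axle 225 mm above the bench. Origin: its centre, on the axle, in the mid-plane. x: along the axle, away from the robot; y, z turn with the wheel; the valve lies on its own -z. Drag about 0.14 N m (2 N at a spoke), no end stops: it stops within a few degrees of a slow push and stays put. Rim inner face 142 mm from the axle.
- spoke_a: One spoke; origin on its centre line 80 mm from the axle, in the wheel's mid-plane; y axis radially outwards, x along the axle away from the robot. 20 mm wide, free from 40 to 140 mm from the axle; reaches from 24 mm in front of the mid-plane (18 mm beyond 91 mm out) to 10 mm behind. The gaps between spokes, 70 mm wide here, are open right through. This one is +36 degrees from the valve about the wheel's x.
- spoke_b: Another spoke, alike in shape and frame, straight and radial, 108 degrees from the valve about the wheel's x (the valve is half-way between spokes a and e).
- spoke_c: Another spoke, alike in shape and frame, straight and radial, 180 degrees from the valve about the wheel's x (the valve is half-way between spokes a and e).
- spoke_d: Another spoke, alike in shape and frame, straight and radial, 252 degrees from the valve about the wheel's x (the valve is half-way between spokes a and e).
- spoke_e: Another spoke, alike in shape and frame, straight and radial, 324 degrees from the valve about the wheel's x (the valve is half-way between spokes a and e).
- stand: Grey steel stand bolted to the bench, behind the wheel; the robot's side of the wheel is free. Origin: on the bench under the wheel's centre; x: along the axle, away from the robot. Head and legs lie 55 mm and more behind the mid-plane; two feet, 30 mm high, lie 190 mm either side and reach 70 mm in front. The wheel's hub is 60 mm across and reaches 35 mm in front of the mid-plane.
- stem: Valve stem, 38 mm long, 13 mm thick black rubber with an 8 mm brass end, standing on the inner face of the rim and pointing at the hub. Origin: its foot on the rim, 142 mm from the axle in the wheel's mid-plane; z axis: along the stem towards the hub (straight up when the job is done). Turns with the wheel.
- tyre: Black rubber tyre on the rim, from 155 to 198 mm from the axle, 38 mm wide; origin and axes as wheel. Not to be touched.
- inflator: Loose hand-held battery inflator standing upright beside the wheel, 85 x 70 mm foot, 182 mm high, origin under the foot. Leave alone.
- paste_jar: Loose white jar, 72 mm across, 85 mm high, origin under it. Leave alone.
- tyre_lever: Loose black tyre lever lying on the bench in front of the wheel, 150 x 20 mm, under 20 mm high, origin under its middle. Leave alone.
- sanding_belt: Loose rolled sanding belt standing on edge like a ring, 110 mm across, 75 mm high, origin under its centre. Leave alone.

How it is judged (in metres and radians):
On the way:
1. a first part-turn: the valve has been carried 70 mm or more (about 30 degrees) from where it was, the fingers are off the wheel, and the stem is still 20 degrees or more from straight up (distance of stem from where it was at the start of the episode above 0.07 m and contact force between each of the arm, the fingers and wheel below 0.05 N and angle between stem's own z axis and vertical above 0.35 rad), for 0.2 s.
At the end, for the whole second after the job is handed in: the valve stem, at the bottom of the wheel, points straight up within 8.5 degrees (0.15 rad) and the wheel is at rest, having been brought there in at least two separate pushes (angle between stem's own z axis and vertical below 0.15 rad and angular speed of wheel below 0.05 rad/s); the robot touches nothing.
It fails at once if the loose tyre is touched (contact force between any of the fingers, the arm and tyre above 1 N).
It fails at once if the valve stem is touched (contact force between any of the fingers, the arm and stem above 1 N).
It fails at once if a spoke is taken between the fingers (the point between the finger pads lies inside a spoke) ((x of the grasp point in the frame of spoke_a between -0.022 and 0.01 m and y of the grasp point in the frame of spoke_a between -0.04 and 0.06 m and z of the grasp point in the frame of spoke_a between -0.006 and 0.006 m) or (x of the grasp point in the frame of spoke_b between -0.022 and 0.01 m and y of the grasp point in the frame of spoke_b between -0.04 and 0.06 m and z of the grasp point in the frame of spoke_b between -0.006 and 0.006 m) or (x of the grasp point in the frame of spoke_c between -0.022 and 0.01 m and y of the grasp point in the frame of spoke_c between -0.04 and 0.06 m and z of the grasp point in the frame of spoke_c between -0.006 and 0.006 m) or (x of the grasp point in the frame of spoke_d between -0.022 and 0.01 m and y of the grasp point in the frame of spoke_d between -0.04 and 0.06 m and z of the grasp point in the frame of spoke_d between -0.006 and 0.006 m) or (x of the grasp point in the frame of spoke_e between -0.022 and 0.01 m and y of the grasp point in the frame of spoke_e between -0.04 and 0.06 m and z of the grasp point in the frame of spoke_e between -0.006 and 0.006 m)).
It fails at once if a bystander is pushed, lifted or carried off by more than 30 mm (distance of any of inflator, paste_jar, tyre_lever, sanding_belt from where it was at the start of the episode above 0.03 m).
It also fails if it takes over 67 s, if anything falls off the work surface, if the arm or the gripper's body presses on something with over 40 N, if the wrist force passes 120 N, or if a joint passes its speed limit or range.

## Working session

There is one attempt and no reset: what is moved stays moved. The work goes in short steps, Python scripts to look and compute and a tool call to move; the robot and the scene stay as the last step left them, time stands still between calls to the robot, and variables do not carry over. Pictures are saved under pics/ and viewed, about 8 in all and at most 12, crops included, and the job is handed in when it is done.

Besides the shell and the picture viewer there is one more tool, called after "Request:" by a JSON object that holds its "fn" and its "kwargs". play_rows: Moves the arm, as the interface text tells. Its arguments: {"type":"object","properties":{"steps":{"type":"array"},"squeeze":{"type":"number"}},"required":["steps"]}

```bash
mkdir -p pics; cat > h.py <<'E'
import numpy as np, cv2
from rig import readout, imaging, workorder, finder, env
def shot(cam,name):
    im=imaging.grab_frame(cam); cv2.imwrite('pics/'+name,im[:,:,::-1]); return im
def RT(cam):
    c=imaging.calibration(cam); return cv2.Rodrigues(np.array(c['rvec'],float))[0],np.array(c['tvec'],float).ravel(),c
def world(cam,p):
    R,t,_=RT(cam); return R.T@(np.array(p)-t)
def places(cam,name,n=6):
    return [(round(d['p'],2),np.round(world(cam,d['at'])*1000).astype(int).tolist()) for d in finder.place_of(cam,name)[:n]]
E
python3 - <<'E'
from h import *
for cam in('side','top'):
    shot(cam,cam+'0.png')
    R,t,c=RT(cam); print(cam,'cam at',-R.T@t,'fwd',R[2])
    for n in ['wheel','spoke_a','stem','stand','inflator','paste_jar','tyre_lever','sanding_belt']: print(n,places(cam,n))
o=readout.get_obs(); print(o)
E
```

```text
side cam at [ 0.23778857 -0.71297064  0.70848551] fwd [ 0.36080971  0.78013427 -0.51108402]
wheel [(0.97, [659, 88, 228]), (0.51, [470, 344, 0])]
spoke_a [(0.75, [660, 93, 306]), (0.68, [671, 12, 252]), (0.68, [656, 137, 159]), (0.68, [655, 173, 245]), (0.61, [672, 42, 165]), (0.51, [661, 94, -1])]
stem []
stand [(0.75, [660, 93, 1])]
inflator [(0.92, [700, -268, -4])]
paste_jar [(0.81, [656, 411, 1]), (0.52, [656, 170, 244])]
tyre_lever [(0.86, [509, 20, 0])]
sanding_belt [(0.64, [471, 345, 2])]
top cam at [0.38768952 0.05577488 1.55633175] fwd [ 0.16380459 -0.00296126 -0.98648836]
wheel [(0.64, [663, 89, 225])]
spoke_a [(0.98, [651, 164, 246]), (0.95, [668, 18, 253]), (0.73, [661, 92, 304]), (0.67, [670, 40, 163]), (0.42, [655, 130, 155])]
stem []
stand [(0.8, [665, 87, -1])]
inflator [(0.65, [700, -267, 0]), (0.17, [666, 87, -1])]
paste_jar [(0.79, [657, 410, -3])]
tyre_lever [(0.72, [653, 167, 243]), (0.58, [510, 17, -3])]
sanding_belt [(0.58, [464, 347, 4])]
{'time': 0.9, 'q': array([ 6.57762553e+01,  2.42414140e+01,  9.33876659e+01,  7.86139449e-04,
        6.23708681e+01, -1.08718817e+00]), 'joint_velocities': array([-0.01105228, -0.0134483 ,  0.05373841,  0.00747353, -0.04022394,
       -0.03861037]), 'effort': array([ 6.36495151e-04, -5.44566965e+01, -2.74044299e+01,  6.44780626e-02,
        1.66276528e-02, -6.70534433e-06]), 'position': array([0.24552728, 0.57472961, 0.24467099]), 'tcp_rot': array([-1.79999305e+02, -6.51029671e-05,  6.68630789e+01]), 'wrist_force': array([ 0.09166558,  0.98948117, -0.30290017]), 'moment': array([-0.00977292,  0.04569775, -0.0145668 ]), 'width': 0.9964258852853203}
```

View pics/side0.png

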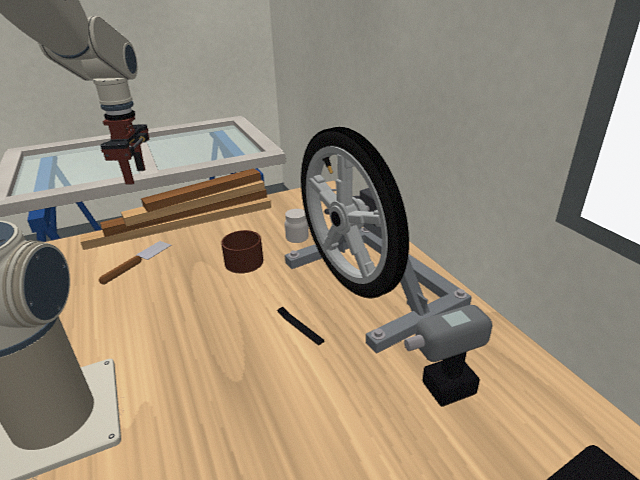

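View pics/top0.png

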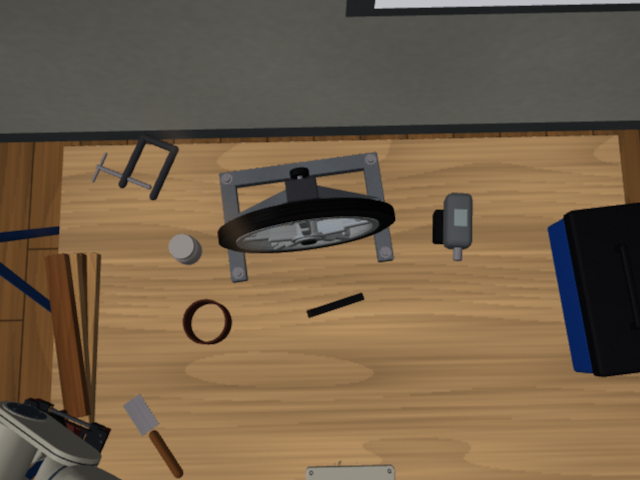

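```bash
cat >> h.py <<'E'
C=np.array([.661,.0895,.226])
yaw=np.radians(6.3)
EX=np.array([np.cos(yaw),np.sin(yaw),0]); EL=np.array([-np.sin(yaw),np.cos(yaw),0]); EZ=np.array([0,0,1.])
def proj(cam,P):
    R,t,c=RT(cam); q=R@np.array(P)+t; return c['fx']*q[0]/q[2]+c['cx'],c['fy']*q[1]/q[2]+c['cy']
def wp(phi,r,x=0): a=np.radians(phi); return C+EX*x+r*(np.cos(a)*EL+np.sin(a)*EZ)
def phases():
    out=[]
    for cam in('side','top'):
        imaging.grab_frame(cam)
        for d in finder.place_of(cam,'spoke_a'):
            v=world(cam,d['at'])-C
            r=np.hypot(v@EL,v[2])
            if abs(r-.08)<.012 and abs(v@EX)<.02 and d['p']>.3: out.append((round(float(np.degrees(np.arctan2(v[2],v@EL))%72),1),round(float(np.degrees(np.arctan2(v[2],v@EL))),0),round(r*1000),round(d['p'],2),cam))
        for d in finder.place_of(cam,'stem'):
            v=world(cam,d['at'])-C; print('stem',cam,d['p'],np.degrees(np.arctan2(v[2],v@EL)),np.hypot(v@EL,v[2]),v@EX)
    return out
E
python3 - <<'E'
from h import *
for p in phases(): print(p)
im=cv2.imread('pics/side0.png')[110:310,280:430]; im=cv2.resize(im,None,fx=3,fy=3,interpolation=cv2.INTER_CUBIC)
for phi in range(18,378,36):
    for r in (.04,.14):
        u,v=proj('side',wp(phi,r,-.018)); cv2.circle(im,(int((u-280)*3),int((v-110)*3)),3,(0,0,255) if phi%72==18 else (0,255,0),-1)
cv2.imwrite('pics/crop1.png',im)
E
```

```text
stem side 0.61 49.87536621343308 0.13894943766899168 0.002444587483313895
(16.9, 161.0, 76, 0.96, 'side')
(14.1, 14.0, 85, 0.8, 'side')
(14.4, 86.0, 80, 0.78, 'side')
(18.1, -126.0, 76, 0.78, 'side')
(15.5, -56.0, 83, 0.68, 'side')
(13.7, 14.0, 79, 0.91, 'top')
(17.7, 162.0, 79, 0.88, 'top')
(11.0, -61.0, 81, 0.48, 'top')
(16.3, -128.0, 84, 0.46, 'top')
```

View pics/crop1.png

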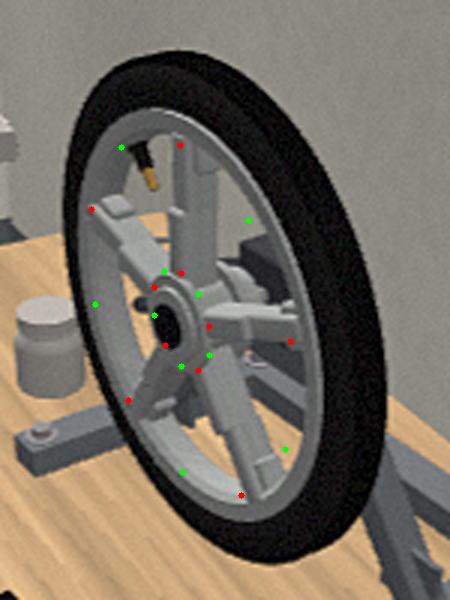

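Request:
{"fn": "play_rows", "kwargs": {"steps": [[[0,0,20],[0,0,0],0],[[0,0,20],[0,0,0],0],[[0,0,20],[0,0,0],0],[[0,0,0],[7,-3,0],0],[[0,0,0],[7,-3,0],0]], "squeeze": 20}}

```text
time: 1.7
position: [0.2465, 0.5769, 0.3067]
tcp_rot: [180.0, -15.6, 66.9]
wrist_force: [-0.2, 0.2, 0.5]
width: 0.581
```

```bash
python3 -c "
from h import *
o=readout.get_obs(); print(np.round(o['q'],2),o['position'],o['tcp_rot'],o['time'])"
```

```text
[ 65.63  14.63 100.13   0.41  49.69  -1.46] [0.2464911  0.57685858 0.30665875] [179.97955605 -15.55187776  66.86986679] 1.7
```

Request:
{"fn": "play_rows", "kwargs": {"steps": [[[12,-40,4],[0,0,-5],0],[[12,-40,4],[0,0,-5],0],[[12,-40,4],[0,0,-5],0],[[12,-40,4],[0,0,-5],0],[[12,-40,4],[0,0,-5],0],[[12,-40,4],[0,0,-5],0],[[12,-40,4],[0,0,-5],0],[[12,-40,4],[0,0,-5],0],[[12,-40,4],[0,0,-5],0],[[12,-40,4],[0,0,-5],0],[[12,-40,4],[0,0,-5],0],[[12,-40,4],[0,0,-5],0]]}}

```text
time: 2.9
position: [0.389, 0.0798, 0.3581]
tcp_rot: [-180.0, -16.2, 5.0]
wrist_force: [0.7, 1.5, -0.7]
width: 0.008
```

```bash
python3 -c "
from h import *
o=readout.get_obs(); print(np.round(o['q'],2).tolist(),o['position'].tolist(),o['tcp_rot'].tolist(),o['time'])"
```

```text
[11.06, -12.0, 120.7, -2.0, 55.23, 6.97] [0.3890127545865218, 0.07977666796950363, 0.3580912027592136] [-179.95315627132413, -16.175935629001934, 4.991334937610678] 2.9
```

Request:
{"fn": "play_rows", "kwargs": {"steps": [[[0,0,0],[7.4,1.4,-2.6],0],[[0,0,0],[7.4,1.4,-2.6],0],[[0,0,0],[7.4,1.4,-2.6],0]]}}

```text
time: 3.2
position: [0.3908, 0.0775, 0.3615]
tcp_rot: [-156.6, -11.5, -9.0]
wrist_force: [0.3, -0.7, -0.6]
width: 0.004
```

```bash
python3 -c "
from h import *
o=readout.get_obs(); print(np.round(o['q'],2).tolist(),o['position'].tolist(),o['tcp_rot'].tolist(),o['time'])"
```

```text
[-6.93, -10.57, 121.53, 26.9, 59.6, -12.21] [0.3908275641666285, 0.07752491427629282, 0.36146919310454] [-156.60843249716856, -11.527883068528112, -8.989010240864186] 3.2
```

```bash
cat > kin.py <<'E'
import numpy as np
from scipy.optimize import least_squares
from scipy.spatial.transform import Rotation as Ro
D=[([65.776,24.242,93.386,0,62.371,-1.088],[.24553,.57473,.24467],[-180,0,66.863]),
([65.63,14.63,100.13,.41,49.69,-1.46],[.24649,.57686,.30666],[179.98,-15.552,66.87]),
([11.06,-12.0,120.7,-2.0,55.23,6.97],[.38901,.07978,.35809],[-179.953,-16.176,4.991]),
([-6.93,-10.57,121.53,26.9,59.6,-12.21],[.39083,.07752,.36147],[-156.608,-11.528,-8.989])]
def fk(q,p,s=(1,1)):
    a1,h,L1,a3,L2,T,d=p
    r=lambda ax,a:Ro.from_euler(ax,a,degrees=True)
    R=r('z',q[0]); P=R.apply([a1,d,h])
    R=R*r('y',q[1]); P=P+R.apply([0,0,L1])
    R=R*r('y',q[2]); P=P+R.apply([a3,0,L2])
    R=R*r('z',s[0]*q[3])*r('y',q[4]); P=P+R.apply([0,0,T])
    return P,R*r('z',s[1]*q[5])
def fit():
    best=None
    for s in [(1,1),(1,-1),(-1,1),(-1,-1)]:
      for off in (0,90,180,-90):
        def f(p):
            e=[]
            for q,P,e3 in D:
                A,R=fk(q,p,s); e+=list(A-P)+list((Ro.from_euler('z',off,degrees=True).inv()*R.inv()*Ro.from_euler('xyz',e3,degrees=True)).as_rotvec()*.2)
            return np.r_[e,.003*(np.array(p)-[0,.3,.45,0,.45,.25,0])]
        r=least_squares(f,[0,.3,.45,0,.45,.25,0])
        if best is None or r.cost<best[0]: best=(r.cost,r.x,s,off)
    return best
if __name__=='__main__':
    c,p,s,off=fit(); print(c,np.round(p,4),s,off)
    from h import wp,EX,EL
    for phi,x in((90,-.2),(120,-.12),(120,-.02),(20,-.02),(60,-.12)):
        P=wp(phi,.085,x)
        def g(q):
            A,R=fk(q,p,s); z=R.apply([0,0,1]); return np.r_[A-P,(z-EX)*.3,1e-5*(q[5]-0)]
        r=least_squares(g,[0,-30,125,150,60,0],bounds=([-172,-51,5,-75,6.2,-145],[172,120,147.9,255,154,145]))
        print(phi,x,np.round(r.x,1),r.cost)
E
python3 kin.py
```

```text
9.839588497920804e-08 [-5.000e-04  3.112e-01  5.626e-01  7.590e-02  4.848e-01  2.875e-01
  1.190e-02] (1, 1) 180
90 -0.2 [ 10.2  30.1 147.9 185.   88.    0. ] 0.0009148566414149175
120 -0.12 [ -2.1  31.9 143.5 171.6  85.4   0. ] 1.0919983285994905e-25
120 -0.02 [  0.3  32.3 131.8 173.7  74.2  -0. ] 9.653526843441907e-23
20 -0.02 [ 19.5  39.5 129.9 193.4  79.7   0. ] 1.9382937265934662e-19
60 -0.12 [ 16.5  31.8 142.8 190.3  84.7  -0. ] 1.9454970050186222e-25
```

```bash
cat > plan.py <<'E'
import sys; from kin import *; from h import *
c,p,s,off=fit()
OF=Ro.from_euler('z',off,degrees=True)
qe=np.array([-2,32,143.,172,85.5,0]); qs=np.array([-6.93,-10.57,121.53,26.9,59.6,-12.21]); N=24
r=least_squares(lambda q:np.r_[fk(q,p,s)[0]-wp(120,.085,-.115),(fk(q,p,s)[1].apply([0,0,1])-EX)*.3,1e-5*q[5]],qe); qe=r.x; print(qe)
prev=fk(qs,p,s); 
for k in range(1,N+1):
    A,R=fk(qs+(qe-qs)*k/N,p,s)
    print(k,np.round((A-prev[0])*1000,0).astype(int).tolist(),np.round((R*prev[1].inv()).as_rotvec()*57.3,1).tolist(),'|',np.round(A*1000).astype(int),np.round(R.apply([0,0,1]),2), round(abs((R*prev[1].inv()).magnitude())*57.3,1))
    prev=(A,R)
E
python3 plan.py
```

```text
[-1.90563283e+00  3.18086210e+01  1.42888027e+02  1.71759574e+02
  8.47510959e+01 -5.57869980e-10]
1 [-4, 26, -7] [6.3, 3.1, -2.0] | [387 104 354] [ 0.21  0.45 -0.87] 7.3
2 [-3, 25, -4] [6.2, 3.1, -2.2] | [384 128 350] [ 0.18  0.54 -0.82] 7.3
3 [-2, 23, -1] [6.1, 3.1, -2.4] | [382 152 349] [ 0.17  0.61 -0.77] 7.2
4 [0, 21, 1] [6.0, 3.1, -2.5] | [382 173 350] [ 0.15  0.69 -0.71] 7.2
5 [2, 19, 3] [5.9, 3.0, -2.7] | [384 192 352] [ 0.15  0.75 -0.65] 7.2
6 [3, 17, 4] [5.8, 3.0, -2.9] | [387 209 357] [ 0.16  0.8  -0.58] 7.1
7 [5, 14, 5] [5.7, 3.0, -3.0] | [392 223 362] [ 0.18  0.85 -0.5 ] 7.1
8 [7, 11, 6] [5.6, 2.9, -3.2] | [400 234 368] [ 0.2   0.88 -0.43] 7.1
9 [9, 8, 6] [5.4, 2.9, -3.4] | [409 242 374] [ 0.23  0.91 -0.35] 7.0
10 [11, 5, 6] [5.3, 2.8, -3.6] | [419 247 380] [ 0.28  0.92 -0.28] 7.0
11 [12, 2, 5] [5.1, 2.7, -3.8] | [431 250 385] [ 0.32  0.92 -0.21] 6.9
12 [13, -1, 4] [4.9, 2.6, -4.0] | [445 249 389] [ 0.38  0.91 -0.15] 6.9
13 [14, -4, 3] [4.7, 2.6, -4.1] | [459 244 391] [ 0.44  0.89 -0.09] 6.8
14 [14, -7, 1] [4.5, 2.5, -4.3] | [473 237 392] [ 0.5   0.86 -0.04] 6.7
15 [14, -10, -1] [4.3, 2.4, -4.5] | [488 227 391] [ 0.57  0.82 -0.  ] 6.7
16 [14, -13, -3] [4.1, 2.3, -4.7] | [502 214 388] [0.63 0.77 0.03] 6.6
17 [13, -16, -5] [3.8, 2.2, -4.9] | [515 198 383] [0.7  0.71 0.05] 6.6
18 [12, -18, -7] [3.5, 2.1, -5.0] | [527 180 376] [0.76 0.65 0.07] 6.5
19 [10, -20, -9] [3.2, 2.0, -5.2] | [537 160 366] [0.82 0.57 0.07] 6.4
20 [8, -22, -11] [2.9, 1.9, -5.3] | [546 138 356] [0.87 0.49 0.07] 6.4
21 [6, -24, -12] [2.6, 1.9, -5.5] | [551 114 343] [0.91 0.4  0.06] 6.3
22 [3, -25, -14] [2.2, 1.8, -5.6] | [554  88 329] [0.95 0.31 0.05] 6.3
23 [0, -27, -15] [1.8, 1.7, -5.7] | [554  62 315] [0.98 0.21 0.02] 6.2
24 [-3, -27, -15] [1.5, 1.7, -5.8] | [551  35 300] [ 0.99  0.11 -0.  ] 6.2
```

Request:
{"fn": "play_rows", "kwargs": {"steps": [[[-4,26,-7],[6.3,3.1,-2.0],0],[[-3,25,-4],[6.2,3.1,-2.2],0],[[-2,23,-1],[6.1,3.1,-2.4],0],[[0,21,1],[6.0,3.1,-2.5],0],[[2,19,3],[5.9,3.0,-2.7],0],[[3,17,4],[5.8,3.0,-2.9],0],[[5,14,5],[5.7,3.0,-3.0],0],[[7,11,6],[5.6,2.9,-3.2],0],[[9,8,6],[5.4,2.9,-3.4],0],[[11,5,6],[5.3,2.8,-3.6],0],[[12,2,5],[5.1,2.7,-3.8],0],[[13,-1,4],[4.9,2.6,-4.0],0]]}}

```text
time: 4.4
position: [0.4496, 0.2481, 0.3946]
tcp_rot: [-100.7, 48.6, -32.5]
wrist_force: [-0.3, 0.7, 0.2]
width: 0.002
```

Request:
{"fn": "play_rows", "kwargs": {"steps": [[[14,-4,3],[4.7,2.6,-4.1],0],[[14,-7,1],[4.5,2.5,-4.3],0],[[14,-10,-1],[4.3,2.4,-4.5],0],[[14,-13,-3],[4.1,2.3,-4.7],0],[[13,-16,-5],[3.8,2.2,-4.9],0],[[12,-18,-7],[3.5,2.1,-5.0],0],[[10,-20,-9],[3.2,2.0,-5.2],0],[[8,-22,-11],[2.9,1.9,-5.3],0],[[6,-24,-12],[2.6,1.9,-5.5],0],[[3,-25,-14],[2.2,1.8,-5.6],0]]}}

```text
time: 5.4
position: [0.5644, 0.0819, 0.3361]
tcp_rot: [-12.1, 87.3, 1.1]
wrist_force: [-0.1, -0.7, -0.6]
width: 0.007
```

```bash
cat > st.py <<'E'
from h import *
from scipy.spatial.transform import Rotation as Ro
def st():
    o=readout.get_obs(); print(round(o['time'],2),'q',np.round(o['q'],1).tolist(),'P',np.round(o['position']*1000,1).tolist(),'F',np.round(o['wrist_force'],1))
    R=Ro.from_euler('xyz',o['tcp_rot'],degrees=True); z=R.apply([0,0,1]); 
    print('z',np.round(z,3),'x',np.round(R.apply([1,0,0]),2),'to EX rotvec',np.round(np.degrees(np.cross(z,EX)),1))
    v=o['position']+.022*z-C; v1=o['position']-C
    print('tip axial',round(v@EX*1000),'tip lat',round(v@EL*1000),'up',round(v[2]*1000),'r',round(np.hypot(v@EL,v[2])*1000),'phi',round(np.degrees(np.arctan2(v[2],v@EL)),1))
    return o
if __name__=='__main__': st()
E
python3 st.py
```

```text
5.4 q [0.9, 27.2, 140.5, 167.5, 80.7, 2.1] P [564.4, 81.9, 336.1] F [-0.1 -0.7 -0.6]
z [0.972 0.228 0.046] x [ 0.05  0.   -1.  ] to EX rotvec [-0.3  2.6 -6.9]
tip axial -75 tip lat 6 up 111 r 111 phi 87.1
```

Request:
{"fn": "play_rows", "kwargs": {"steps": [[[1,-16,-15],[-0.1,0.9,-2.3],0],[[2,-16,-14],[-0.1,0.9,-2.3],0],[[2,-15,-14],[-0.1,0.8,-2.3],0],[[0,0,0],[0,0,0],0]]}}

```text
time: 5.8
position: [0.5703, 0.0327, 0.2908]
tcp_rot: [-106.4, 89.6, -100.5]
wrist_force: [-0.0, 0.1, 0.2]
width: 0.009
```

```bash
python3 st.py; python3 - <<'E'
from h import *
shot('side','side2.png'); im=cv2.imread('pics/side2.png')[80:330,270:450]; cv2.imwrite('pics/crop2.png',cv2.resize(im,None,fx=2.4,fy=2.4,interpolation=cv2.INTER_CUBIC))
E
```

```text
5.8 q [-1.8, 33.6, 140.6, 172.3, 84.1, 0.4] P [570.3, 32.7, 290.8] F [-0.   0.1  0.2]
z [ 0.995  0.103 -0.002] x [-0.   -0.01 -1.  ] to EX rotvec [ 0.  -0.1  0.4]
tip axial -74 tip lat -47 up 65 r 80 phi 125.8
```

View pics/crop2.png

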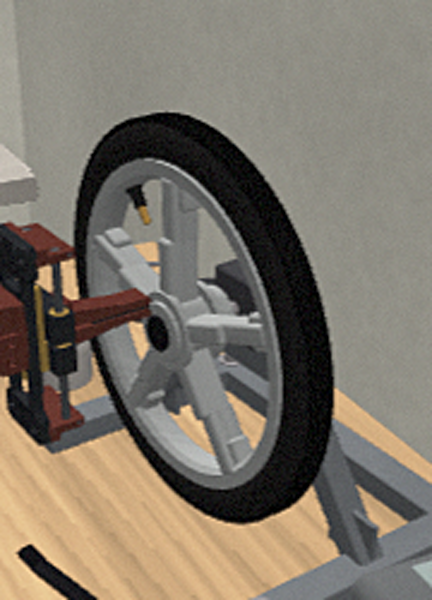

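The picture shows the closed fingers in front of the wheel, pointing into the gap right of the top spoke. The stem is still at the upper left, around (145,205) in the crop. I'll insert now.

Request:
{"fn": "play_rows", "kwargs": {"steps": [[[16,1.8,0],[0,0,0],0],[[16,1.8,0],[0,0,0],0],[[16,1.8,0],[0,0,0],0],[[16,1.8,0],[0,0,0],0],[[13,1.4,0],[0,0,0],0],[[0,0,0],[0,0,0],0]]}}

```text
time: 6.45
position: [0.6501, 0.0455, 0.2965]
tcp_rot: [-54.2, 89.5, -47.7]
wrist_force: [-0.4, -0.1, 0.3]
width: 0.006
```

```bash
python3 st.py; cat > arc.py <<'E'
import sys; from h import *
# rows along arc: python3 arc.py phi0 phi1 step r0 r1
a,b,stp,r0,r1=map(float,sys.argv[1:6]); n=int(np.ceil(abs(b-a)/stp)); ph=np.linspace(a,b,n+1); rr=np.linspace(r0,r1,n+1)/1000
P=[wp(x,r) for x,r in zip(ph,rr)]
for k in range(0,n,12): print('['+', '.join('[[%.1f, %.1f, %.1f], [0, 0, 0], 0]'%tuple((P[i+1]-P[i])*1000) for i in range(k,min(n,k+12)))+']')
E
python3 arc.py 126 39 3 80 82
```

```text
6.45 q [0.2, 33.3, 131.2, 173.5, 74.9, 1.3] P [650.1, 45.5, 296.5] F [-0.4 -0.1  0.3]
z [0.994 0.112 0.005] x [ 0.01 -0.01 -1.  ] to EX rotvec [-0.   0.3 -0.1]
tip axial 6 tip lat -42 up 71 r 82 phi 121.0
[[[-0.4, 3.4, 2.4], [0, 0, 0], 0], [[-0.4, 3.5, 2.2], [0, 0, 0], 0], [[-0.4, 3.6, 2.1], [0, 0, 0], 0], [[-0.4, 3.7, 1.9], [0, 0, 0], 0], [[-0.4, 3.8, 1.7], [0, 0, 0], 0], [[-0.4, 3.9, 1.5], [0, 0, 0], 0], [[-0.4, 4.0, 1.3], [0, 0, 0], 0], [[-0.4, 4.1, 1.1], [0, 0, 0], 0], [[-0.5, 4.1, 0.8], [0, 0, 0], 0], [[-0.5, 4.2, 0.6], [0, 0, 0], 0], [[-0.5, 4.2, 0.4], [0, 0, 0], 0], [[-0.5, 4.2, 0.2], [0, 0, 0], 0]]
[[[-0.5, 4.2, -0.0], [0, 0, 0], 0], [[-0.5, 4.2, -0.3], [0, 0, 0], 0], [[-0.5, 4.2, -0.5], [0, 0, 0], 0], [[-0.5, 4.2, -0.7], [0, 0, 0], 0], [[-0.5, 4.1, -0.9], [0, 0, 0], 0], [[-0.4, 4.1, -1.1], [0, 0, 0], 0], [[-0.4, 4.0, -1.4], [0, 0, 0], 0], [[-0.4, 3.9, -1.6], [0, 0, 0], 0], [[-0.4, 3.9, -1.8], [0, 0, 0], 0], [[-0.4, 3.8, -2.0], [0, 0, 0], 0], [[-0.4, 3.7, -2.2], [0, 0, 0], 0], [[-0.4, 3.5, -2.4], [0, 0, 0], 0]]
[[[-0.4, 3.4, -2.5], [0, 0, 0], 0], [[-0.4, 3.3, -2.7], [0, 0, 0], 0], [[-0.3, 3.1, -2.9], [0, 0, 0], 0], [[-0.3, 3.0, -3.1], [0, 0, 0], 0], [[-0.3, 2.8, -3.2], [0, 0, 0], 0]]
```

Request:
{"fn": "play_rows", "kwargs": {"steps": [[[-0.4,3.5,1.5],[0,0,0],0],[[-0.4,3.6,1.5],[0,0,0],0],[[-0.4,3.7,1.4],[0,0,0],0],[[-0.4,3.8,1.2],[0,0,0],0],[[-0.4,3.9,1.0],[0,0,0],0],[[-0.4,4.0,0.8],[0,0,0],0],[[-0.4,4.1,0.6],[0,0,0],0],[[-0.5,4.1,0.4],[0,0,0],0],[[-0.5,4.2,0.2],[0,0,0],0],[[-0.5,4.2,0.0],[0,0,0],0]]}}

```text
time: 7.45
position: [0.6428, 0.0867, 0.3048]
tcp_rot: [-80.8, 89.6, -74.4]
wrist_force: [0.3, -1.9, 0.0]
width: 0.008
```

```bash
python3 st.py; python3 -c "
from h import *
for p in phases(): print(p)"
```

```text
7.45 q [6.9, 31.8, 131.6, 180.6, 73.4, -0.6] P [642.8, 86.7, 304.8] F [ 0.3 -1.9  0. ]
z [0.994 0.11  0.001] x [ 0.   -0.01 -1.  ] to EX rotvec [-0.   0.1 -0. ]
tip axial 4 tip lat -1 up 79 r 79 phi 90.6
stem side 0.63 37.67178572897363 0.13957972287928863 -0.0007262892997712926
stem top 0.7 -2.1675974626674614 0.0800510113548952 -0.0033228554225466257
(4.4, -68.0, 84, 0.86, 'side')
(3.4, -141.0, 79, 0.72, 'side')
(1.1, 73.0, 81, 0.64, 'side')
(2.1, 146.0, 80, 0.56, 'side')
(1.2, 1.0, 83, 0.56, 'side')
(1.9, 146.0, 76, 0.88, 'top')
(0.1, 0.0, 79, 0.76, 'top')
(71.8, 72.0, 77, 0.67, 'top')
(1.4, -143.0, 81, 0.52, 'top')
(69.5, -74.0, 81, 0.43, 'top')
```

Request:
{"fn": "play_rows", "kwargs": {"steps": [[[-0.5,4.2,-0.1],[0,0,0],0],[[-0.5,4.2,-0.3],[0,0,0],0],[[-0.5,4.2,-0.5],[0,0,0],0],[[-0.5,4.2,-0.7],[0,0,0],0],[[-0.5,4.1,-0.9],[0,0,0],0],[[-0.4,4.1,-1.2],[0,0,0],0],[[-0.4,4.0,-1.4],[0,0,0],0],[[-0.4,3.9,-1.6],[0,0,0],0],[[-0.4,3.8,-1.8],[0,0,0],0],[[-0.4,3.7,-2.0],[0,0,0],0]]}}

```text
time: 8.75
position: [0.6382, 0.1289, 0.294]
tcp_rot: [-68.2, 89.6, -62.1]
wrist_force: [-0.6, -1.2, -0.1]
width: 0.002
```

```bash
python3 st.py
```

```text
8.75 q [13.7, 33.6, 131.0, 187.8, 74.9, -2.4] P [638.2, 128.9, 294.0] F [-0.6 -1.2 -0.1]
z [0.994 0.107 0.003] x [ 0.   -0.01 -1.  ] to EX rotvec [-0.   0.1  0.2]
tip axial 4 tip lat 42 up 68 r 80 phi 58.6
```

Request:
{"fn": "play_rows", "kwargs": {"steps": [[[-0.4,3.6,-2.3],[0,0,0],0],[[-0.4,3.4,-2.5],[0,0,0],0],[[-0.4,3.3,-2.7],[0,0,0],0],[[-0.3,3.1,-2.9],[0,0,0],0],[[-0.3,2.9,-3.1],[0,0,0],0],[[-0.3,2.7,-3.3],[0,0,0],0],[[-0.2,1.5,-2.0],[0,0,0],0],[[-0.1,0.8,-1.0],[0,0,0],0],[[0,0,0],[0,0,0],0]]}}

```text
time: 9.65
position: [0.6355, 0.1534, 0.272]
tcp_rot: [-67.8, 89.6, -61.6]
wrist_force: [0.1, -0.5, 0.0]
width: 0.013
```

```bash
python3 st.py; python3 -c "
from h import *
for p in phases(): print(p)"
```

```text
9.65 q [17.4, 37.1, 130.3, 191.4, 77.8, -2.8] P [635.5, 153.4, 272.0] F [ 0.1 -0.5  0. ]
z [0.994 0.109 0.003] x [ 0.   -0.01 -1.  ] to EX rotvec [-0.   0.2  0. ]
tip axial 4 tip lat 66 up 46 r 81 phi 34.8
stem side 0.67 162.17147989852214 0.07546808019353839 0.0075403261033125234
stem side 0.43 -18.195877318455366 0.14369598737872055 0.003813761543861151
(17.5, 161.0, 76, 0.94, 'side')
(16.6, 89.0, 76, 0.75, 'side')
(21.4, -51.0, 87, 0.68, 'side')
(20.0, 20.0, 79, 0.66, 'side')
(21.0, -123.0, 74, 0.58, 'side')
(17.6, 18.0, 82, 0.68, 'top')
(17.5, 90.0, 78, 0.59, 'top')
(20.3, 164.0, 81, 0.59, 'top')
(17.4, -127.0, 85, 0.47, 'top')
(16.4, -56.0, 80, 0.42, 'top')
```

Request:
{"fn": "play_rows", "kwargs": {"steps": [[[0.4,-4,5],[0,0,0],0],[[-16,-1.8,0],[0,0,0],0],[[-16,-1.8,0],[0,0,0],0],[[-16,-1.8,0],[0,0,0],0],[[-16,-1.8,0],[0,0,0],0],[[-13,-1.4,0],[0,0,0],0],[[3,-25,5],[0,0,0],0],[[3,-26,5],[0,0,0],0],[[3,-26,5],[0,0,0],0],[[3,-27,5],[0,0,0],0],[[0,0,0],[0,0,0],0]]}}

```text
time: 11.05
position: [0.5681, 0.0335, 0.3022]
tcp_rot: [-34.9, 89.4, -28.3]
wrist_force: [0.4, -0.2, 0.4]
width: 0.007
```

```bash
python3 st.py; python3 - <<'E'
from h import *
for p in phases(): print(p)
shot('side','side3.png'); im=cv2.imread('pics/side3.png')[80:330,270:450]; cv2.imwrite('pics/crop3.png',cv2.resize(im,None,fx=2.4,fy=2.4,interpolation=cv2.INTER_CUBIC))
E
```

```text
11.05 q [-2.2, 31.9, 140.8, 171.2, 83.2, 0.8] P [568.1, 33.5, 302.2] F [ 0.4 -0.2  0.4]
z [0.993 0.114 0.008] x [ 0.01 -0.   -1.  ] to EX rotvec [-0.1  0.5 -0.2]
tip axial -77 tip lat -45 up 76 r 89 phi 120.7
(17.4, 17.0, 80, 0.91, 'side')
(19.8, 92.0, 78, 0.88, 'side')
(18.3, 162.0, 80, 0.88, 'side')
(22.1, -50.0, 83, 0.78, 'side')
(22.3, -122.0, 80, 0.58, 'side')
(16.0, 16.0, 77, 0.95, 'top')
(21.4, 165.0, 80, 0.88, 'top')
(20.3, -52.0, 80, 0.65, 'top')
(16.4, 88.0, 79, 0.45, 'top')
(21.1, -123.0, 84, 0.44, 'top')
```

View pics/crop3.png

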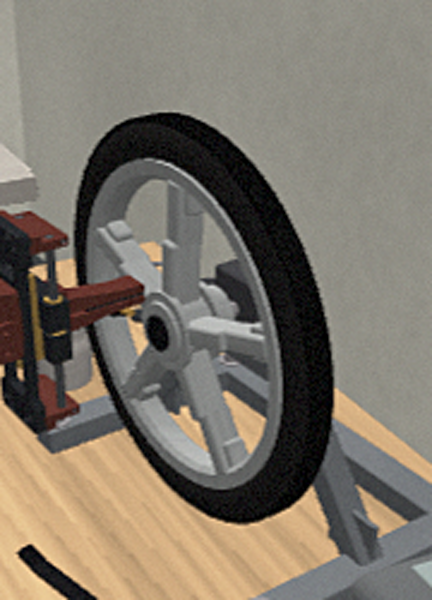

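Request:
{"fn": "play_rows", "kwargs": {"steps": [[[16,1.9,-2],[0,0,0],0],[[16,1.9,-2],[0,0,0],0],[[16,1.9,-2],[0,0,0],0],[[16,1.9,-2],[0,0,0],0],[[15,1.6,-2],[0,0,0],0],[[0,0,0],[0,0,0],0]]}}

```text
time: 12.0
position: [0.6478, 0.0566, 0.2885]
tcp_rot: [-69.5, 89.7, -61.8]
wrist_force: [0.5, -0.8, 0.4]
width: 0.01
```

```bash
python3 st.py
```

```text
12.0 q [1.0, 34.4, 131.3, 173.1, 75.9, 1.4] P [647.8, 56.6, 288.5] F [ 0.5 -0.8  0.4]
z [0.991 0.133 0.002] x [ 0. -0. -1.] to EX rotvec [-0.   0.1 -1.4]
tip axial 5 tip lat -31 up 63 r 70 phi 116.2
```

Request:
{"fn": "play_rows", "kwargs": {"steps": [[[-0.4,3.3,2.6],[0,0,-0.3],0],[[-0.4,3.4,2.5],[0,0,-0.3],0],[[-0.4,3.5,2.3],[0,0,-0.3],0],[[-0.4,3.6,2.2],[0,0,-0.3],0],[[-0.4,3.8,1.8],[0,0,0],0],[[-0.4,4.0,1.4],[0,0,0],0],[[-0.4,4.1,1.0],[0,0,0],0],[[-0.5,4.2,0.4],[0,0,0],0],[[-0.5,4.2,0.0],[0,0,0],0],[[-0.5,4.2,-0.2],[0,0,0],0]]}}

```text
time: 13.0
position: [0.6397, 0.0981, 0.3024]
tcp_rot: [-130.0, 89.7, -123.8]
wrist_force: [0.0, -1.5, 0.4]
width: 0.007
```

```bash
python3 st.py
```

```text
13.0 q [8.8, 31.9, 131.7, 182.6, 73.5, -0.9] P [639.7, 98.1, 302.4] F [ 0.  -1.5  0.4]
z [ 0.994  0.109 -0.003] x [-0. -0. -1.] to EX rotvec [ 0.  -0.2  0. ]
tip axial 2 tip lat 11 up 76 r 77 phi 81.9
```

Request:
{"fn": "play_rows", "kwargs": {"steps": [[[-0.4,4.2,-0.2],[0,0,0],0],[[-0.4,4.2,-0.4],[0,0,0],0],[[-0.4,4.1,-0.7],[0,0,0],0],[[-0.4,4.1,-1.0],[0,0,0],0],[[-0.4,4.0,-1.2],[0,0,0],0],[[-0.4,3.9,-1.5],[0,0,0],0],[[-0.4,3.8,-1.8],[0,0,0],0],[[-0.4,3.7,-2.1],[0,0,0],0],[[-0.4,3.5,-2.4],[0,0,0],0]]}}

```text
time: 13.9
position: [0.636, 0.137, 0.2909]
tcp_rot: [-101.6, 89.8, -95.3]
wrist_force: [0.3, -1.9, 0.1]
width: 0.008
```

```bash
python3 st.py; python3 -c "
from h import *
for p in phases(): print(p)"
```

```text
13.9 q [14.9, 33.9, 131.0, 188.9, 75.1, -2.5] P [636.0, 137.0, 290.9] F [ 0.3 -1.9  0.1]
z [ 0.994  0.109 -0.001] x [-0. -0. -1.] to EX rotvec [ 0. -0.  0.]
tip axial 2 tip lat 50 up 65 r 82 phi 52.4
stem side 0.6 -71.51295314278578 0.14615755229319258 0.0016423725267883447
stem side 0.25 33.381391981948184 0.0782272946626263 1.7370748189438415e-05
(33.9, 178.0, 76, 0.84, 'side')
(32.1, 104.0, 80, 0.76, 'side')
(34.2, -38.0, 80, 0.7, 'side')
(39.4, -105.0, 79, 0.68, 'side')
(35.5, 35.0, 77, 0.59, 'side')
(33.9, -38.0, 78, 0.68, 'top')
(30.8, 31.0, 81, 0.64, 'top')
(35.6, 108.0, 78, 0.64, 'top')
(36.4, -180.0, 81, 0.59, 'top')
(35.0, -109.0, 83, 0.39, 'top')
```

Request:
{"fn": "play_rows", "kwargs": {"steps": [[[-0.4,3.2,-2.7],[0,0,0],0],[[-0.4,3.1,-2.8],[0,0,0],0],[[-0.3,2.9,-3.0],[0,0,0],0],[[-0.3,2.7,-3.1],[0,0,0],0],[[-0.2,1.8,-2.3],[0,0,0],0],[[-0.1,1.0,-1.4],[0,0,0],0],[[0,0,0],[0,0,0],0]]}}

```text
time: 14.9
position: [0.6344, 0.1519, 0.2748]
tcp_rot: [-87.7, 89.8, -81.5]
wrist_force: [0.6, -0.5, 0.9]
width: 0.002
```

```bash
python3 st.py; python3 -c "
from h import *
a=phases()
for p in a: print(p)
print(np.mean([x[0] for x in a]))"
```

```text
14.9 q [17.3, 36.6, 130.5, 191.4, 77.3, -2.7] P [634.4, 151.9, 274.8] F [ 0.6 -0.5  0.9]
z [0.994 0.108 0.   ] x [ 0. -0. -1.] to EX rotvec [-0.   0.   0.1]
tip axial 2 tip lat 65 up 49 r 81 phi 36.9
stem side 0.53 -86.16849176412579 0.14115236917979762 0.003051909174476229
(19.2, 91.0, 81, 0.81, 'side')
(19.0, 163.0, 78, 0.78, 'side')
(22.1, -122.0, 77, 0.69, 'side')
(20.8, -51.0, 82, 0.61, 'side')
(21.3, 21.0, 79, 0.6, 'side')
(24.0, 168.0, 81, 0.9, 'top')
(18.6, 19.0, 82, 0.75, 'top')
(19.6, -52.0, 80, 0.53, 'top')
(23.5, 95.0, 78, 0.46, 'top')
(23.2, -121.0, 82, 0.43, 'top')
21.130000000000003
```

Request:
{"fn": "play_rows", "kwargs": {"steps": [[[-0.1,1.0,-1.4],[0,0,0],0],[[-0.1,1.0,-1.4],[0,0,0],0],[[-0.1,0.7,-1.0],[0,0,0],0],[[0,0,0],[0,0,0],0],[[0,0,0],[0,0,0],0]]}}

```text
time: 15.7
position: [0.6343, 0.1536, 0.2719]
tcp_rot: [-49.8, 89.8, -43.7]
wrist_force: [-0.8, -1.5, 0.7]
width: 0.007
```

Request:
{"fn": "play_rows", "kwargs": {"steps": [[[0.4,-4,5],[0,0,0],0],[[-16,-1.8,0],[0,0,0],0],[[-16,-1.8,0],[0,0,0],0],[[-16,-1.8,0],[0,0,0],0],[[-16,-1.8,0],[0,0,0],0],[[-13,-1.4,0],[0,0,0],0],[[0,25,15],[0,0,0],0],[[0,25,15],[0,0,0],0],[[0,25,15],[0,0,0],0],[[0,0,0],[0,0,0],0],[[0,0,0],[0,0,0],0]]}}

```text
time: 16.8
position: [0.5507, 0.216, 0.3231]
tcp_rot: [-127.3, 89.8, -121.1]
wrist_force: [0.1, 0.5, 0.1]
width: 0.006
```

```bash
python3 st.py; python3 - <<'E'
from h import *
for _ in range(2):
    a=phases(); print(len(a),np.mean([x[0] for x in a]),np.std([x[0] for x in a]))
for n in ['inflator','paste_jar','tyre_lever','sanding_belt']: print(n,places('side',n,1))
shot('side','side4.png'); im=cv2.imread('pics/side4.png')[80:330,270:450]; im=cv2.resize(im,None,fx=2.4,fy=2.4,interpolation=cv2.INTER_CUBIC)
for r in (.104,.142):
    u,v=proj('side',wp(270,r)); cv2.circle(im,(int((u-270)*2.4),int((v-80)*2.4)),2,(0,0,255),-1)
cv2.imwrite('pics/crop4.png',im)
E
```

```text
16.8 q [32.9, 27.7, 136.1, 207.7, 75.4, -7.7] P [550.7, 216.0, 323.1] F [0.1 0.5 0.1]
z [ 0.994  0.107 -0.003] x [-0. -0. -1.] to EX rotvec [ 0.  -0.1  0.2]
tip axial -74 tip lat 138 up 97 r 168 phi 35.2
stem side 0.54 -88.69853122353717 0.1457061551116607 0.00043147311926256557
stem side 0.36 -102.88621208442245 0.23184558729883853 -0.15664206638663764
stem top 0.44 -147.65065967659433 0.42229932690141375 -0.002462007698269257
10 18.72 2.3181026724457223
stem side 0.6 -87.14516764785628 0.14327141822062275 0.0038091945136302955
10 18.580000000000002 1.6442627527253662
inflator [(0.96, [700, -266, -4])]
paste_jar [(0.87, [659, 413, 1])]
tyre_lever [(0.62, [510, 20, -1])]
sanding_belt [(0.56, [469, 346, 2])]
```

View pics/crop4.png

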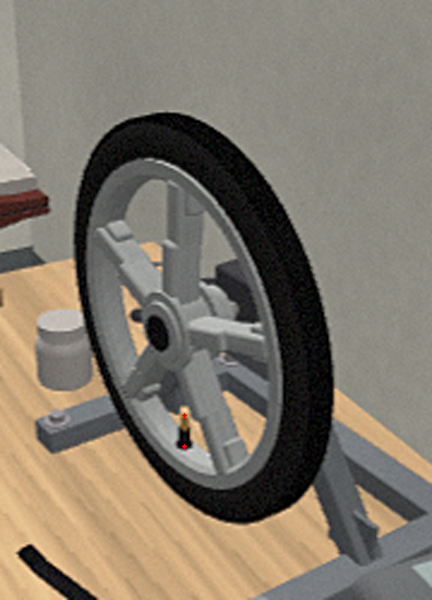

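The stem is at the bottom and upright, on the predicted points at crop (184,415) to (184,446). It is within about 1–3° of vertical, and the fingers are clear of everything.

```bash
python3 -c "
from h import *
workorder.sign_off()"
```

```text
the job is handed in; nothing more can be done
```

The valve is now at the bottom of the wheel with its stem pointing up, and I handed the job in at about 17 s of the 67 s allowed. No verdict was reported.

- **Pushes:** I turned the wheel with the closed fingertips in two separate spoke pushes of roughly 70° each. I took the fingers right off the wheel between the two pushes and again after the second.
- **Final angle:** The spoke positions put the stem about 0.6° from straight up, and the stem detections about 1–3°; the limit is 8.5°. In the picture the stem sits on the points projected for straight up.
- **Wheel at rest:** Two sets of camera readings after I withdrew agreed to within about 0.2°, so the wheel was not turning.
- **Contact:** The wrist force was about 0.5 N or less with the fingers clear, and the highest I read was about 2 N while pushing.
- **Loose things:** The inflator, paste jar, tyre lever and sanding belt were all found within about 4 mm of where they started, which is the accuracy of the finder.
- **Disagreements:** Individual spoke readings scattered by about 2°. A few stem detections were clearly false, for example on a spoke or out in space, and I ignored them.

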